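Click-test the seal buttons on food tubs and slide the dud aside

TASK

Test the seal button on each of the three food tubs by pressing it fully down and letting go: two will stay down, the third springs back up most of the way. Leave the two good tubs sealed where they stand, and slide the faulty one along the table, without lifting it, into the middle of the red-taped rectangle. Do not disturb the bowl, the sauce bottle or the spice jar.

Things in the scene. Friction and masses are not known exactly. Their poses are not given: they have to be found in the camera images.
- tub_a: loose food tub, pale metal, lime-green lid with a dark grey panel, one of three alike in a row near the robot, in any order: 95 mm along its x, 125 mm along its y, lid top 54 mm above the table, upright sides, 0.3 to 0.65 kg. At yaw 0 its x points away from the robot. button_a is in the middle of its lid. Origin: centre of its underside
- tub_b: loose food tub, pale metal, lime-green lid with a dark grey panel, one of three alike in a row near the robot, in any order: 95 mm along its x, 125 mm along its y, lid top 54 mm above the table, upright sides, 0.3 to 0.65 kg. At yaw 0 its x points away from the robot. button_b is in the middle of its lid. Origin: centre of its underside
- tub_c: loose food tub, pale metal, lime-green lid with a dark grey panel, one of three alike in a row near the robot, in any order: 95 mm along its x, 125 mm along its y, lid top 54 mm above the table, upright sides, 0.3 to 0.65 kg. At yaw 0 its x points away from the robot. button_c is in the middle of its lid. Origin: centre of its underside
- button_a (a joint): travel of tub_a's button in m, straight down: 0 up, 0.012 fully down. White cap 32 mm across, over the tub's origin, its top 71.5 mm above the table when up (red collar shows below it), 59.5 mm when down (no red). Needs up to 4 N. A good one is stiff and stays where it is pushed to; the faulty one springs back to 4 mm (red shows again) within 0.5 s. Only pressing tells
- button_b (a joint): travel of tub_b's button in m, straight down: 0 up, 0.012 fully down. White cap 32 mm across, over the tub's origin, its top 71.5 mm above the table when up (red collar shows below it), 59.5 mm when down (no red). Needs up to 4 N. A good one is stiff and stays where it is pushed to; the faulty one springs back to 4 mm (red shows again) within 0.5 s. Only pressing tells
- button_c (a joint): travel of tub_c's button in m, straight down: 0 up, 0.012 fully down. White cap 32 mm across, over the tub's origin, its top 71.5 mm above the table when up (red collar shows below it), 59.5 mm when down (no red). Needs up to 4 N. A good one is stiff and stays where it is pushed to; the faulty one springs back to 4 mm (red shows again) within 0.5 s. Only pressing tells
- reject: rectangle of red tape flat on the table (0.7 mm thick, nothing to bump into), outer size 156 mm along its x, 186 mm along its y, tape 8 mm wide, so 140 x 170 mm free inside; farther from the robot than the row of tubs, its sides parallel to the table's (x away from the robot). Origin: its middle, at table height
- bowls: white china bowl with a blue band, standing upright at the left end of the work area, 118 mm across and 64 mm high, 0.5 kg; leave it alone. Origin: centre of its underside
- sauce: amber sauce bottle with a red cap, standing upright at the right end of the work area, 62 mm across, 170 mm high; leave it alone. Origin: centre of its underside
- spice: small yellow spice jar with a black lid, standing upright at the left, beyond the bowl, 52 mm across, 75 mm high; leave it alone. Origin: centre of its underside

How it is judged:
By the outcome, as a careful person would: the job done as asked, in the order asked, and still so for the second after the job is handed in, with the robot touching nothing.
It also fails if it takes over 72 s, if anything falls off the work surface, if the arm or the gripper's body presses on something with over 40 N, if the wrist force passes 120 N, or if a joint passes its speed limit or range.

ROBOT

A 6-joint arm with a two-finger parallel gripper is mounted at the origin on the work surface. World frame = base frame: x ahead of the robot, y to its left, z up, the work surface at z = 0. Lengths are in m, angles in degrees, forces in N, time in s.
With the tool pointing down it reaches from about 0.3 to 0.875 m from the base axis. Payload 6.4 kg.
Tool frame: the origin (TCP) lies midway between the tips of the shut fingers; the grasp point (between the pads) lies 19 mm behind it (arm.grip_depth is the distance from the TCP to the grasp point, in m); x points along the fingers, z is the direction in which the jaws open and shut, and the axes are right-handed (so a half turn about x gives the same grasp; the last joint's range is limited). The gripper opens to 88 mm and grips with 3 to 60 N. Pads are 18 mm wide; open, the fingers measure 123 mm over their backs; the gripper's body (75 mm by 187 mm) begins 45 mm behind the grasp point.
Start: joints at [52.065, 10.359, 92.074, -0, 77.567, -11.82], TCP at [0.253, 0.516, 0.239] pointing down, gripper open.
Joint ranges: [-171.53, 171.53], [-51.25, 118.39], [17.06, 147.69], [-65.23, 245.23], [0, 150.52], [-178.68, 178.68]. Speed limits (degrees/s): [147.25, 147.25, 172.46, 180, 180, 180].

INTERFACE

Orientations are given as a 3x3 rotation matrix whose columns are the frame's x, y, z axes.
In Python, from workcell import telemetry, viewer, finish_job, arm gives the robot as it stands.
- The arm moves only by the tool jog_arm, never from a script. Its argument "steps" is a list that holds one entry, the list of rows, each a list of 4 numbers: the shift along the tool's x, y, z in cm, then the turn about the tool's x in rad. In form: [[[x, y, z, yaw], ...]]. A call has 1 to 12 rows; each row shifts and turns the commanded pose from where the row before left it, along the tool's axes as they then stand; what a row does not reach is not made up. A row lasts 1/10 s, in which the tool goes at most 50 mm and 8.59 degrees, less where a joint would pass 70% of its speed; a pose out of reach is approached as far as the arm can. A call is refused whole if a number of a shift passes 5 or a number of a turn 0.15, either way. A call with a gripper value outside its range is refused whole. "grip" is the gripper's target within -1 to 1 (fully open at 1, half-way at 0, shut at -1), set as the call begins (left out, the last holds). The fingers move at their own pace and stop on an object; "squeeze" is the grip in N (left out, the last holds). Time passes only in rows, so rows that do not move let the fingers close. It gives the time, the measured TCP pose, the force and the opening at its end, in the units of the state.
- telemetry.read_state(): the state, without advancing time (a new reading comes with each control period).
- viewer.camera(name): name is "scene" or "top"; returns the picture (420x560x3 uint8, red, green, blue); there is no depth.
- viewer.camera_info(name): a dict with "K" (3x3 intrinsics, pixels), "D" ([k1, k2, p1, p2, k3] as OpenCV has them; the pictures are not rectified), "xyz" and "orientation" of the camera in the world. Camera axes: x right, y up, looking along -z (the intrinsics and any distortion apply to the point x, -y, -z); pixel columns grow to the right and rows downward; lengths in m; the calibration is good to about 2 mm. A picture is of the moment at which its call begins. camera_info takes no time and is no camera call.
- finish_job(): hands the job in, once; it reports no verdict.
The state is a dict: "time": time; "qpos": joint angles; "dq": joint speeds; "tau": joint torques, N m; "tool_pos": TCP position; "eef_rot": TCP orientation; "contact_force": force on the tool from outside, world axes, zero at the start; "wrist_torque": the same for the moment, N m; "finger_gap": finger opening in m.
Only numpy, scipy, OpenCV 4.12 (cv2) and the standard library are available. Lean on these libraries where they do the work, as an engineer would, in place of code of your own. Each camera call takes 0.05 s, during which the arm holds its last target.

## Working session

There is one attempt and no reset: what is moved stays moved. The work goes in short steps, Python scripts to look and compute and a tool call to move; the robot and the scene stay as the last step left them, time stands still between calls to the robot, and variables do not carry over. Pictures are saved under pics/ and viewed, and the job is handed in when it is done.

Besides the shell and the picture viewer there is one more tool, called after "Emit:" as name(argument=value, ...), one argument or row to a line, values as JSON. jog_arm: Moves the arm, as the interface text tells. Its arguments: {"type":"object","properties":{"steps":{"type":"array","items":{"type":"array","items":{"type":"array","items":{"type":"number"}}}},"grip":{"type":"number"},"squeeze":{"type":"number"}},"required":["steps"]}

```bash
mkdir -p pics; ls
python3 - <<'E'
from workcell import telemetry, viewer
import cv2
print(telemetry.read_state())
for n in ("scene","top"):
    im=viewer.camera(n); cv2.imwrite(f"pics/{n}0.png",im[:,:,::-1]); print(n,viewer.camera_info(n))
E
```

```text
pics
{'time': 0.0, 'qpos': array([ 5.20649694e+01,  1.04027668e+01,  9.21297321e+01, -1.78117024e-03,
        7.75673587e+01, -1.18196553e+01]), 'dq': array([-0.02962809, -0.00639387,  0.00983801,  0.09488255, -0.0585728 ,
        0.05703306]), 'tau': array([ 1.49158663e-03, -4.33863294e+01, -3.41849792e+01,  7.04484922e-02,
        3.85506637e-02, -1.20009413e-04]), 'tool_pos': array([0.25276269, 0.51588052, 0.2378178 ]), 'eef_rot': array([[-1.04749870e-03, -8.97912273e-01,  4.40173209e-01],
       [-1.39325717e-03,  4.40174333e-01,  8.97911251e-01],
       [-9.99998481e-01,  3.27286392e-04, -1.71210476e-03]]), 'contact_force': array([ 0.18373554,  0.35783413, -0.40397269]), 'wrist_torque': array([-0.00078665,  0.0107026 , -0.01614182]), 'finger_gap': 0.08838630921287051}
scene {'K': array([[384.38467357,   0.        , 278.83316149],
       [  0.        , 384.38467357, 207.52280916],
       [  0.        ,   0.        ,   1.        ]]), 'D': array([-0.0752349,  0.       ,  0.       ,  0.       ,  0.       ]), 'xyz': array([1.16209163, 0.26368839, 0.84194878]), 'orientation': array([[-0.37553874, -0.71354878,  0.59145481],
       [ 0.92680107, -0.28690181,  0.2423368 ],
       [-0.00322967,  0.63916781,  0.76906052]])}
top {'K': array([[439.50833246,   0.        , 273.44349745],
       [  0.        , 439.50833246, 204.4696883 ],
       [  0.        ,   0.        ,   1.        ]]), 'D': array([0.04638503, 0.        , 0.        , 0.        , 0.        ]), 'xyz': array([ 0.28696919, -0.018327  ,  1.36471127]), 'orientation': array([[ 0.01104924,  0.982376  , -0.18658863],
       [-0.99993722,  0.0105074 , -0.00389267],
       [-0.0018635 ,  0.18661993,  0.98243042]])}
```

View pics/scene0.png

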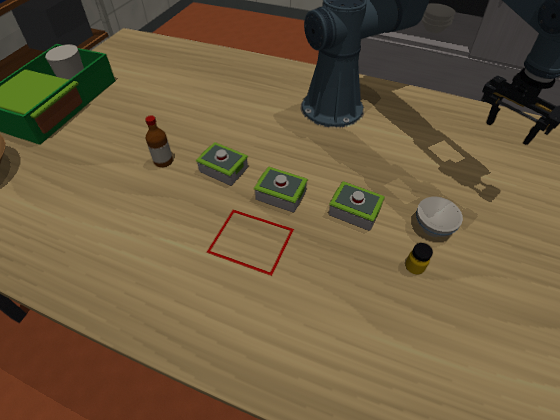

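View pics/top0.png

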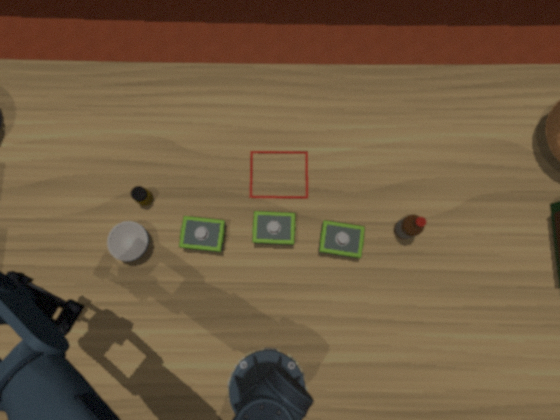

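Run:
```python
import cv2
im=cv2.imread("pics/top0.png")
c=im[130:330,90:490]
cv2.imwrite("pics/top0c.png",cv2.resize(c[:,:200],None,fx=3.9,fy=3,interpolation=cv2.INTER_CUBIC)) if 0 else None
cv2.imwrite("pics/t0L.png",cv2.resize(im[190:330,120:320],None,fx=4,fy=4,interpolation=cv2.INTER_CUBIC))
cv2.imwrite("pics/t0R.png",cv2.resize(im[190:330,290:490],None,fx=4,fy=4,interpolation=cv2.INTER_CUBIC))
```

```text
(no output)
```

View pics/t0L.png

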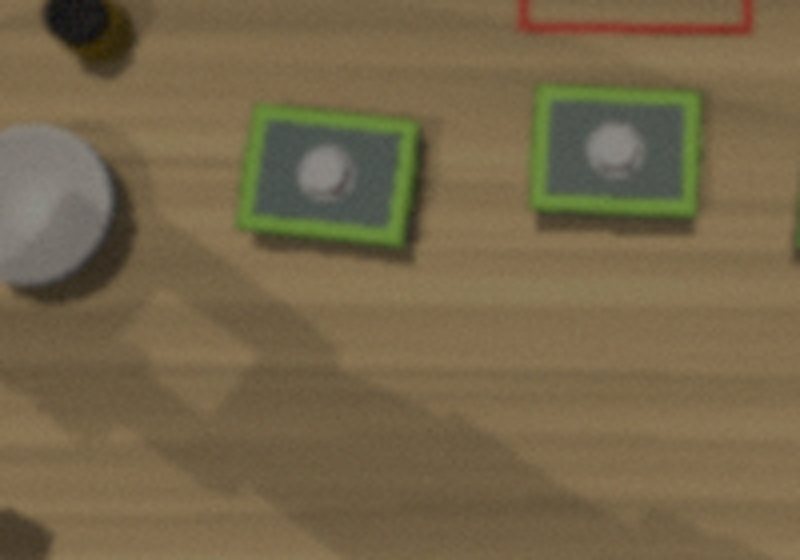

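View pics/t0R.png

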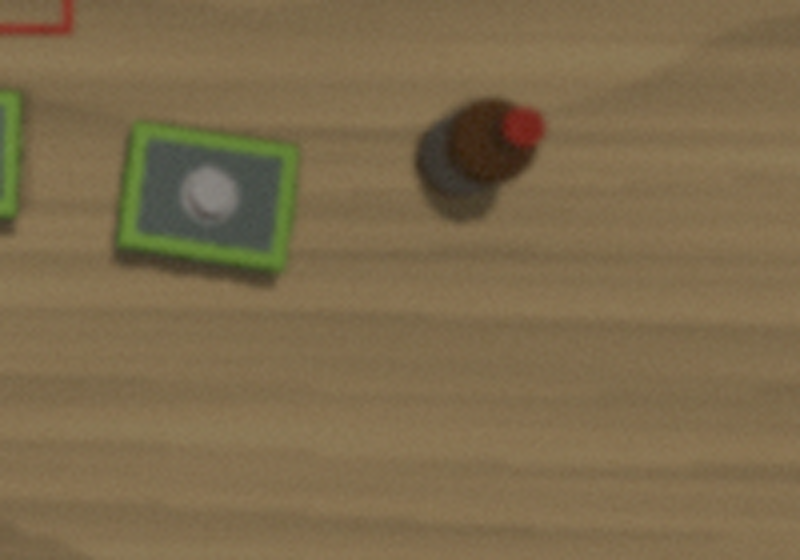

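```bash
cat > h.py <<'E'
import numpy as np, cv2
from workcell import telemetry, viewer
def ray(name,uv,z):
    i=viewer.camera_info(name); K,D,R,t=i["K"],i["D"],i["orientation"],i["xyz"]
    p=cv2.undistortPoints(np.array(uv,float).reshape(-1,1,2),K,D).reshape(-1,2)
    d=np.c_[p[:,0],-p[:,1],-np.ones(len(p))]@R.T
    return t+d*((z-t[2])/d[:,2])[:,None]
def proj(name,P):
    i=viewer.camera_info(name); K,D,R,t=i["K"],i["D"],i["orientation"],i["xyz"]
    q=(np.array(P,float)-t)@R; q=q*[1,-1,-1]
    return cv2.projectPoints(q.reshape(-1,1,3),np.zeros(3),np.zeros(3),K,D)[0].reshape(-1,2)
E
python3 - <<'E'
from h import *
import cv2
im=cv2.imread("pics/top0.png"); hsv=cv2.cvtColor(im,cv2.COLOR_BGR2HSV)
m=cv2.inRange(hsv,(30,120,80),(50,255,255)); m[:,500:]=0
cs=[c for c in cv2.findContours(m,cv2.RETR_EXTERNAL,2)[0] if cv2.contourArea(c)>300]
for c in cs:
    P=ray("top",c.reshape(-1,2),0.054)[:,:2].astype(np.float32)
    r=cv2.minAreaRect(P*1000); print("tub",r)
r=cv2.inRange(hsv,(0,120,60),(8,255,255))|cv2.inRange(hsv,(172,120,60),(180,255,255)); r[:100]=0;r[:,400:]=0
ys,xs=np.nonzero(r); P=ray("top",np.c_[xs,ys],0.0007); 
k=P[:,0]>0.25
print("tape",P[(ys<200)&(ys>140)&(xs>230)&(xs<330)].min(0),P[(ys<200)&(ys>140)&(xs>230)&(xs<330)].max(0))
# whites (caps)
E
```

```text
tub ((434.75341796875, -217.95913696289062), (127.97563934326172, 95.95633697509766), 81.95364379882812)
tub ((445.9246520996094, 201.16873168945312), (127.6032943725586, 96.23004913330078), 84.51494598388672)
tub ((466.5918884277344, -13.851799011230469), (126.80744934082031, 96.4257583618164), 87.61483764648438)
tape [ 0.56717855 -0.1193485   0.0007    ] [7.22916742e-01 6.44279258e-02 7.00000000e-04]
```

Read from the pictures (top view): button caps are at about (202,233), (274,227) and (342,238), and the tape runs u≈250–308, v≈151–199. The measured tub sizes are 96×127 mm and the tape is 156×184 mm, which match the given sizes. I'll turn the jaws parallel to x, then go to the left tub.

Emit:
jog_arm(
  steps=[
    [[0,0,0,0.14],[0,0,0,0.14],[0,0,0,0.14],[0,0,0,0.14],[0,0,0,0.14],[0,0,0,0.14],[0,0,0,0.14],[0,0,0,0.135]],
  ],
  grip=-1,
  squeeze=20,
)

```text
time: 0.9
tool_pos: [0.2529, 0.516, 0.2382]
eef_rot: [[-0.001, 0.006, 1.0], [-0.001, 1.0, -0.006], [-1.0, -0.001, -0.001]]
contact_force: [-0.0, 0.1, 0.1]
finger_gap: 0.026
```

Emit:
jog_arm(
  steps=[
    [[0,-3.5,2.1,0],[0,-3.5,2.1,0],[0,-3.5,2.1,0],[0,-3.5,2.1,0],[0,-3.5,2.1,0],[0,-3.5,2.1,0],[0,-3.5,2.1,0],[0,-3.5,2.1,0],[0,-3.5,2.1,0],[0,0,0,0],[0,0,0,0]],
  ],
)

```text
time: 2.0
tool_pos: [0.4421, 0.2007, 0.2383]
eef_rot: [[-0.001, 0.003, 1.0], [0.0, 1.0, -0.003], [-1.0, 0.0, -0.001]]
contact_force: [1.3, -0.2, 0.2]
finger_gap: 0.0004
```

Run:
```python
from h import *
# cap centres from enlarged crops: crop origin + px/4
uv=[(120+325/4,190+170/4),(120+612/4,190+148/4),(290+209/4,190+192/4)]
print(ray("top",uv,0.0715))
s=telemetry.read_state();print(s["tool_pos"],s["eef_rot"],s["contact_force"],s["finger_gap"])
```

```text
[[ 0.44596968  0.19924956  0.0715    ]
 [ 0.46455808 -0.0126392   0.0715    ]
 [ 0.43416694 -0.21709681  0.0715    ]]
[0.4420956  0.200702   0.23834386] [[-1.03446564e-03  2.56859184e-03  9.99996166e-01]
 [ 2.41655998e-04  9.99996673e-01 -2.56834315e-03]
 [-9.99999436e-01  2.38998209e-04 -1.03508292e-03]] [ 1.34803718 -0.21045919  0.21506235] 0.00035474943483230294
```

Emit:
jog_arm(
  steps=[
    [[4,0,0.4,0],[4,0,0,0],[4,0,0,0],[3.8,0,0,0],[0.5,0,0,0],[0.5,0,0,0],[0.5,0,0,0],[0.3,0,0,0],[0.2,0,0,0],[0,0,0,0]],
  ],
)

```text
time: 3.0
tool_pos: [0.4471, 0.2016, 0.0616]
eef_rot: [[0.002, 0.0, 1.0], [0.001, 1.0, -0.0], [-1.0, 0.001, 0.002]]
contact_force: [0.3, 1.1, 1.8]
finger_gap: 0.0006
```

Emit:
jog_arm(
  steps=[
    [[0.1,0,0,0],[0.1,0,0,0],[0.1,0,0,0],[0,0,0,0]],
  ],
)

```text
time: 3.4
tool_pos: [0.4472, 0.2015, 0.0598]
eef_rot: [[0.002, -0.0, 1.0], [0.0, 1.0, 0.0], [-1.0, 0.0, 0.002]]
contact_force: [-5.7, -0.6, 19.0]
finger_gap: 0.0009
```

Emit:
jog_arm(
  steps=[
    [[-0.3,0,0,0],[-2,0,0,0],[-4,0,0,0],[-3,0,0,0],[0,-4,0,0],[0,-4,0,0],[0,-4,0,0],[0,0,0,0]],
  ],
)

```text
time: 4.2
tool_pos: [0.4461, 0.0775, 0.1507]
eef_rot: [[-0.0, 0.005, 1.0], [-0.002, 1.0, -0.005], [-1.0, -0.002, -0.0]]
contact_force: [0.5, 0.4, 0.1]
finger_gap: 0.0003
```

```bash
cat > look.py <<'E'
import sys
from h import *
tag=sys.argv[1]
a=viewer.camera("scene"); b=viewer.camera("top")
cv2.imwrite(f"pics/s{tag}.png",cv2.resize(a[130:270,190:470,::-1],None,fx=2.8,fy=2.8,interpolation=cv2.INTER_CUBIC))
cv2.imwrite(f"pics/t{tag}.png",cv2.resize(b[130:280,110:440,::-1],None,fx=2.4,fy=2.4,interpolation=cv2.INTER_CUBIC))
cv2.imwrite(f"pics/rawt{tag}.png",b[:,:,::-1]);cv2.imwrite(f"pics/raws{tag}.png",a[:,:,::-1])
s=telemetry.read_state();print(s["time"],s["tool_pos"],s["contact_force"],s["finger_gap"])
E
python3 look.py 1
```

```text
4.3 [0.44598583 0.08049485 0.15057047] [ 0.33627561  0.23063005 -0.59380839] 0.0006713596261018855
```

View pics/s1.png

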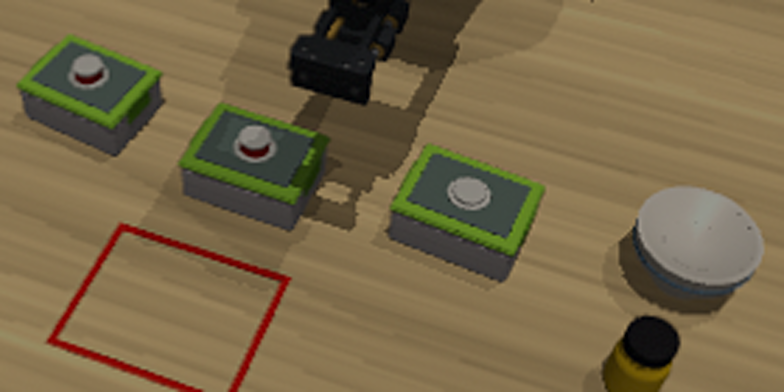

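The left cap (crop 468,190) shows no red 0.8 s after release, so that tub is good. Next is the middle one.

Emit:
jog_arm(
  steps=[
    [[0,-3.2,0.65,0],[0,-3.2,0.65,0],[0,-3,0.65,0],[0,0,0,0],[3.5,0,0,0],[3.5,0,0,0],[0.5,0,0,0],[0.5,0,0,0],[0.5,0,0,0],[0.3,0,0,0],[0.2,0,0,0],[0.1,0,0,0]],
  ],
)

```text
time: 5.5
tool_pos: [0.4665, -0.0127, 0.0604]
eef_rot: [[0.002, 0.0, 1.0], [-0.0, 1.0, -0.0], [-1.0, -0.0, 0.002]]
contact_force: [-0.1, 2.5, 1.4]
finger_gap: 0.0005
```

Emit:
jog_arm(
  steps=[
    [[0.1,0,0,0],[0.1,0,0,0],[0,0,0,0]],
  ],
)

```text
time: 5.8
tool_pos: [0.4666, -0.0128, 0.0598]
eef_rot: [[0.001, -0.0, 1.0], [-0.0, 1.0, 0.0], [-1.0, -0.0, 0.001]]
contact_force: [-5.8, 2.9, 19.5]
finger_gap: 0.0007
```

Emit:
jog_arm(
  steps=[
    [[-0.3,0,0,0],[-2,0,0,0],[-4,0,0,0],[-3,0,0,0],[0,-4,0,0],[0,-4,0,0],[0,-4,0,0],[0,0,0,0]],
  ],
)

```text
time: 6.6
tool_pos: [0.4659, -0.1371, 0.1513]
eef_rot: [[0.001, 0.004, 1.0], [-0.003, 1.0, -0.004], [-1.0, -0.002, 0.001]]
contact_force: [-0.8, 0.9, 0.0]
finger_gap: 0.0007
```

```bash
python3 look.py 2
```

```text
6.7 [ 0.46523493 -0.13337079  0.15058267] [-0.07710253  0.63072278  0.37514591] 0.00056953756478725
```

View pics/s2.png

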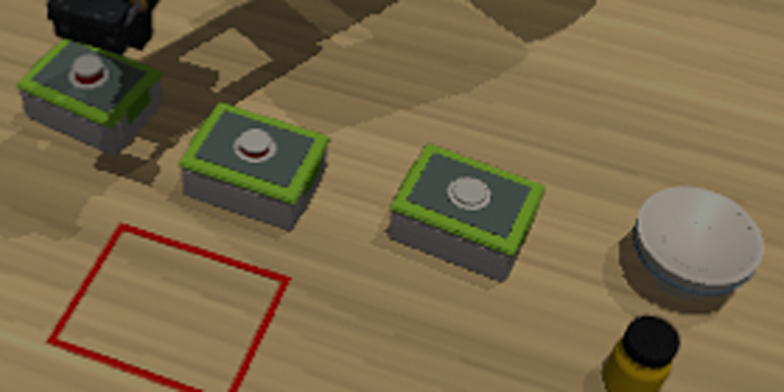

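The middle cap (crop 255,145) shows red again, so it is the faulty one. I still have to press the right tub's button.

Emit:
jog_arm(
  steps=[
    [[0,-2.8,-1,0],[0,-2.8,-1,0],[0,-2.8,-1.1,0],[0,0,0,0],[3.5,0,0,0],[3.5,0,0,0],[0.5,0,0,0],[0.5,0,0,0],[0.5,0,0,0],[0.3,0,0,0],[0.2,0,0,0],[0.1,0,0,0]],
  ],
)

```text
time: 7.9
tool_pos: [0.4354, -0.2171, 0.0604]
eef_rot: [[0.002, 0.0, 1.0], [-0.001, 1.0, -0.0], [-1.0, -0.001, 0.002]]
contact_force: [1.6, 1.1, 2.7]
finger_gap: 0.0007
```

Emit:
jog_arm(
  steps=[
    [[0.1,0,0,0],[0.1,0,0,0],[0,0,0,0]],
  ],
)

```text
time: 8.2
tool_pos: [0.4354, -0.2172, 0.0598]
eef_rot: [[0.001, -0.0, 1.0], [-0.001, 1.0, 0.0], [-1.0, -0.001, 0.001]]
contact_force: [-4.6, 6.1, 19.7]
finger_gap: 0.0001
```

Emit:
jog_arm(
  steps=[
    [[-0.3,0,0,0],[-2,0,0,0],[-4,0,0,0],[-3,0,0,0],[0,3.5,0,0],[0,3.5,0,0],[0,3,0,0],[0,0,0,0]],
  ],
  grip=0.3,
)

```text
time: 9.0
tool_pos: [0.434, -0.1141, 0.1505]
eef_rot: [[-0.001, -0.003, 1.0], [0.001, 1.0, 0.003], [-1.0, 0.001, -0.001]]
contact_force: [-1.0, 0.1, 0.0]
finger_gap: 0.0571
```

```bash
python3 look.py 3
python3 - <<'E'
from h import *
im=cv2.imread("pics/rawt3.png"); hsv=cv2.cvtColor(im,cv2.COLOR_BGR2HSV)
m=cv2.inRange(hsv,(30,120,80),(50,255,255)); m[:,500:]=0
for c in cv2.findContours(m,cv2.RETR_EXTERNAL,2)[0]:
    if cv2.contourArea(c)>300: print(cv2.minAreaRect((ray("top",c.reshape(-1,2),0.054)[:,:2]*1000).astype(np.float32)))
E
```

```text
9.1 [ 0.43473311 -0.11672707  0.15088212] [-0.280315   -0.52253977 -0.24389553] 0.057224279692408814
((445.39508056640625, 201.18316650390625), (128.2997283935547, 96.96870422363281), 84.52003479003906)
```

View pics/s3.png

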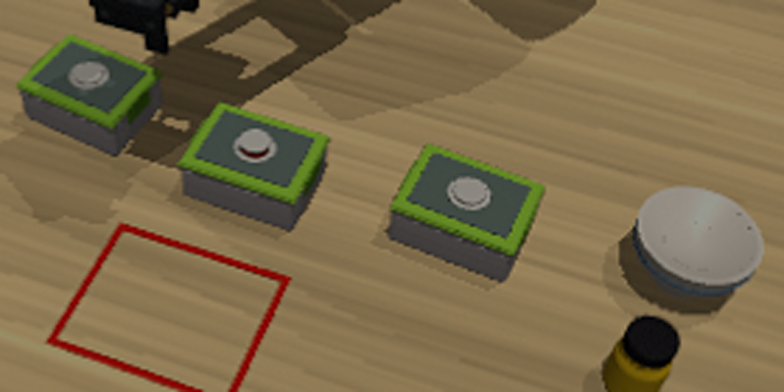

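View pics/t3.png

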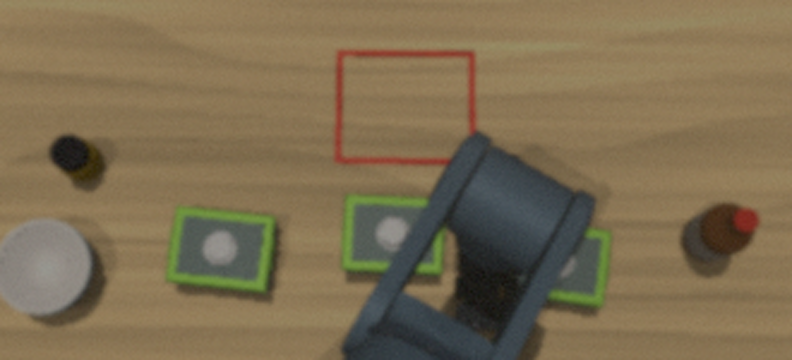

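The right cap (88,72) shows no red, so that tub is good and the middle one is the faulty tub. I'll straddle its cap, grip it sideways and drag the tub along the table.

Emit:
jog_arm(
  steps=[
    [[0,3.5,1,0],[0,3.5,1,0],[0,3.3,1.1,0],[0,0,0,0],[3,0,0,0],[3,0,0,0],[2,0,0,0],[1,0,0,0],[0.3,0,0,0],[0,0,0,0]],
  ],
)

```text
time: 10.1
tool_pos: [0.4659, -0.0145, 0.0579]
eef_rot: [[0.0, 0.001, 1.0], [-0.0, 1.0, -0.001], [-1.0, -0.0, 0.0]]
contact_force: [-0.3, 0.1, -0.1]
finger_gap: 0.0572
```

Emit:
jog_arm(
  steps=[
    [[0,0,0,0],[0,0,0,0],[0,0,0,0],[0,0,0,0],[0,0,0,0],[0,0,0,0]],
  ],
  grip=-1,
  squeeze=15,
)

```text
time: 10.7
tool_pos: [0.4666, -0.0139, 0.0583]
eef_rot: [[0.002, -0.0, 1.0], [-0.001, 1.0, 0.0], [-1.0, -0.001, 0.002]]
contact_force: [3.9, -0.3, 1.5]
finger_gap: 0.0307
```

```bash
python3 look.py 4
```

```text
10.8 [ 0.46639298 -0.01384406  0.05813697] [ 3.39881521 -0.51775098  0.93474163] 0.031040564395331306
```

View pics/s4.png

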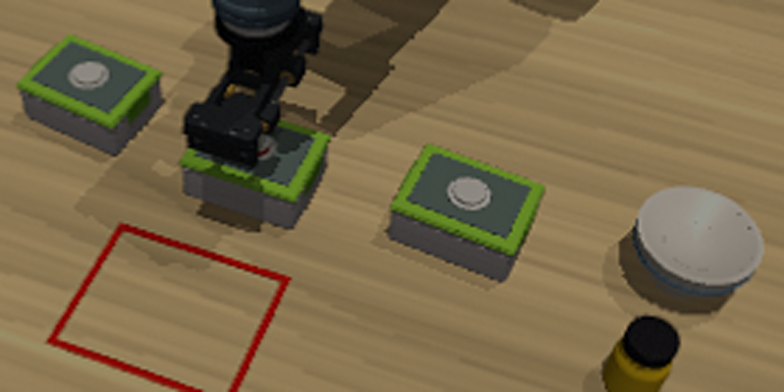

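Emit:
jog_arm(
  steps=[
    [[0,0,0.5,0],[0,-0.1,1,0],[0,-0.1,1,0],[0,-0.1,1,0],[0,-0.1,1,0],[0,-0.1,1,0],[0,0,0.5,0],[0,0,0,0]],
  ],
)

```text
time: 11.6
tool_pos: [0.5272, -0.019, 0.058]
eef_rot: [[0.002, 0.0, 1.0], [-0.0, 1.0, -0.0], [-1.0, -0.0, 0.002]]
contact_force: [2.0, -0.3, -0.3]
finger_gap: 0.0309
```

```bash
python3 look.py 5
```

```text
11.7 [ 0.52699744 -0.01893573  0.05825791] [ 2.83357981  0.32120398 -0.24882107] 0.03086547030331664
```

View pics/s5.png

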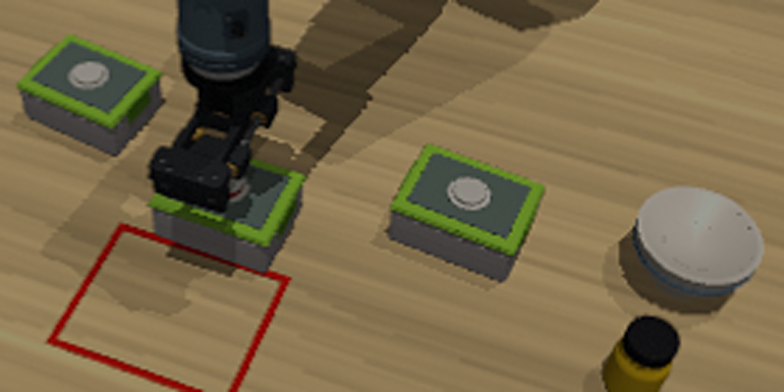

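The tub follows on the table. Now the rest of the way.

Emit:
jog_arm(
  steps=[
    [[0,0,0.6,0],[0,-0.1,1.2,0],[0,-0.1,1.2,0],[0,-0.1,1.2,0],[0,-0.1,1.3,0],[0,-0.1,1.3,0],[0,-0.1,1.3,0],[0,-0.1,1.2,0],[0,-0.1,1.2,0],[0,-0.05,0.8,0],[0,0,0.5,0],[0,0,0,0]],
  ],
)

```text
time: 12.9
tool_pos: [0.6441, -0.0272, 0.0577]
eef_rot: [[0.001, 0.0, 1.0], [-0.0, 1.0, -0.0], [-1.0, -0.0, 0.001]]
contact_force: [0.4, -0.3, 0.2]
finger_gap: 0.0309
```

Emit:
jog_arm(
  steps=[
    [[0,0,0,-0.02],[0,0,0,-0.02],[0,0,0,0],[0,0,0,0]],
  ],
)

```text
time: 13.3
tool_pos: [0.6438, -0.0272, 0.058]
eef_rot: [[0.001, -0.04, 0.999], [-0.0, 0.999, 0.04], [-1.0, -0.0, 0.001]]
contact_force: [0.7, -0.1, 1.8]
finger_gap: 0.0307
```

Emit:
jog_arm(
  steps=[
    [[0,0,0,0],[0,0,0,0],[0,0,0,0],[0,0,0,0],[0,0,0,0],[-2,0,0,0],[-3,0,0,0],[-3,0,0,0],[-4,0,0,0],[0,0,0,0]],
  ],
  grip=0.3,
)

```text
time: 14.3
tool_pos: [0.6472, -0.0279, 0.1846]
eef_rot: [[0.011, -0.04, 0.999], [-0.002, 0.999, 0.04], [-1.0, -0.003, 0.011]]
contact_force: [0.3, -0.5, 0.9]
finger_gap: 0.0572
```

Emit:
jog_arm(
  steps=[
    [[0,0,-4,0],[0,0,-4,0],[0,0,-4,0],[0,0,-4,0],[0,0,-4,0],[0,0,-4,0],[0,0,0,0],[0,0,0,0]],
  ],
)

```text
time: 15.1
tool_pos: [0.4036, -0.0369, 0.1778]
eef_rot: [[0.001, -0.039, 0.999], [-0.0, 0.999, 0.039], [-1.0, -0.0, 0.001]]
contact_force: [-0.6, -1.0, 0.3]
finger_gap: 0.0572
```

```bash
python3 look.py 6
cat > meas.py <<'E'
import sys
from h import *
im=cv2.imread(f"pics/rawt{sys.argv[1]}.png"); hsv=cv2.cvtColor(im,cv2.COLOR_BGR2HSV)
m=cv2.inRange(hsv,(30,120,80),(50,255,255)); m[:,500:]=0
for c in cv2.findContours(m,cv2.RETR_EXTERNAL,2)[0]:
    if cv2.contourArea(c)>300: print(cv2.minAreaRect((ray("top",c.reshape(-1,2),0.054)[:,:2]*1000).astype(np.float32)))
E
python3 meas.py 6
```

```text
15.2 [ 0.40488562 -0.03711693  0.17810428] [ 0.51393302  0.01711733 -0.16601075] 0.057479570232008066
((434.9384765625, -218.03298950195312), (127.89555358886719, 96.79270935058594), 81.39334106445312)
((445.5987548828125, 201.02151489257812), (127.8261947631836, 96.68447875976562), 84.81541442871094)
((641.2638549804688, -27.464920043945312), (95.35990905761719, 126.35968780517578), 0.60366290807724)
```

View pics/s6.png

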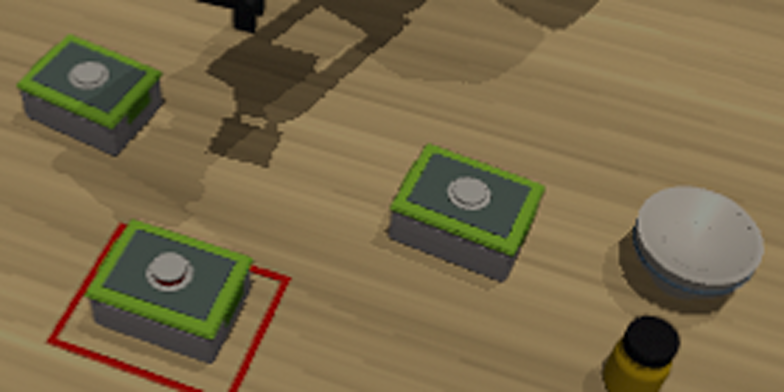

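View pics/t6.png

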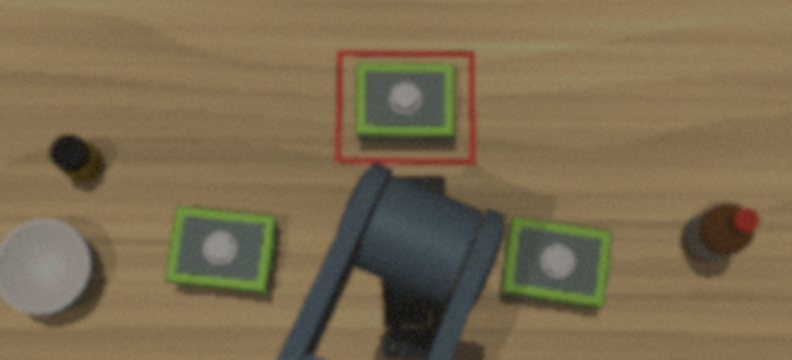

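Run:
```python
from h import *
a=cv2.imread("pics/scene0.png");b=cv2.imread("pics/raws6.png");ta=cv2.imread("pics/top0.png");tb=cv2.imread("pics/rawt6.png")
for n,p,q,r in (("bowl",a,b,(415,195,465,240)),("spice",a,b,(405,242,435,275)),("sauce",a,b,(143,112,176,168)),("sauceT",ta,tb,(392,208,432,245)),("spiceT",ta,tb,(130,183,156,210))):
    x0,y0,x1,y1=r; print(n,cv2.phaseCorrelate(*[cv2.cvtColor(i[y0:y1,x0:x1],6).astype(np.float64) for i in (p,q)]), cv2.absdiff(p[y0:y1,x0:x1],q[y0:y1,x0:x1]).mean())
h=cv2.cvtColor(b,cv2.COLOR_BGR2HSV); m=cv2.inRange(h,(30,120,80),(50,255,255)); 
for c in cv2.findContours(m[190:300,200:310].copy(),cv2.RETR_EXTERNAL,2)[0]:
    if cv2.contourArea(c)>300: print(cv2.minAreaRect((ray("scene",c.reshape(-1,2)+[200,190],0.054)[:,:2]*1000).astype(np.float32)))
h=cv2.cvtColor(a,cv2.COLOR_BGR2HSV); r=(cv2.inRange(h,(0,150,80),(8,255,255))|cv2.inRange(h,(172,150,80),(180,255,255)))[205:280,200:300]
ys,xs=np.nonzero(r);P=ray("scene",np.c_[xs+200,ys+205],0.0007);print(P.min(0),P.max(0))
```

```text
bowl ((0.11130147315661887, 0.5531736597026011), 0.9179430734313794) 8.22548148148148
spice ((-0.018935493508935863, -0.06364747400969861), 0.987957545020434) 2.7747474747474747
sauce ((0.001550436646109432, 0.005179956549039133), 1.0061401190146686) 3.1782106782106783
sauceT ((-0.038840011020848664, 0.03976360549105351), 1.1268881232368995) 5.401126126126126
spiceT ((0.3999740863900474, 0.42389168627669704), 0.9293016033529015) 5.084520417853751
((647.191162109375, -26.57811737060547), (127.34434509277344, 97.60330963134766), 89.8707275390625)
[ 0.56970987 -0.12177519  0.0007    ] [7.25622545e-01 6.35698050e-02 7.00000000e-04]
```

```bash
python3 -c "
from workcell import finish_job; print(finish_job())"
```

```text
the job is handed in; nothing more can be done
None
```

The job is done and handed in at about 15 s of the 72 s allowed. I pressed all three seal buttons fully down, to about 19 N at the bottom stop. The left and right tubs stayed down, and the middle one sprang back with red showing, so it is the faulty one. I gripped its cap sideways and slid the tub along the table into the red rectangle, then let go and pulled the arm clear.

What the last checks showed:
- **Faulty tub:** its centre is about 4 mm off the middle of the rectangle by the top camera and about 2.5 mm by the scene camera. The two cameras differ mainly in x, and the free space is about 22 mm on each side. It stands straight to within about 1°.
- **Good tubs:** both still show no red, and neither had moved by more than about 0.5 mm or 0.6°.
- **Bowl, sauce bottle and spice jar:** image comparison gave shifts of about half a pixel or less. The largest was 0.55 px for the bowl, which I put down to the arm's shadow moving off it. The jar showed 0.4 px in the top view but none in the scene view.

No check failed.

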